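# Hang the heat card on the rail and hold the spring clip open over it

### The job

Hang the folded white heat card astride the rail, at about the rail's middle, and let go of it. Then squeeze the yellow-levered spring clip open, lift it off the red bin's rim and lower it over the middle of the card's top edge, one jaw well down each side, and finish while still holding it wide open there, clear of the card, so I can slip the heat sheet in. Leave the bin, power pack, ammeter and track pieces where they are.

Things in the scene. Friction and masses are not known exactly. Their poses are not given: they have to be found in the camera images.
- rail_top (a point): Middle of the top edge of the card rail: fixed aluminium flat bar, 8 mm thick (x), 200 mm long (y), 22 mm deep, top edge 120 mm above the ledge, on two thin posts at y = -90 and +90 mm with round feet 44 mm across. Axes: x across the bar, y along it, z up.
- heat_card: White 3 mm plastic card folded to an upside-down U: 100 mm long (y), 60 high, 19 thick over its upright sides (x), 13 inside; the lowest 10 mm flare to 27 overall. Coloured lane bars on both faces; 55 to 105 g. Starts standing on its open edges. Origin: middle of its underside; z up, y along the fold; both ways round alike. Hung up, its top is 3 mm above the rail's.
- card_top (a point): Middle of the heat card's top edge (the outside of the fold), 60 mm above the card's origin; axes as the card's.
- clip: Spring clip, 90 mm tall, 80 g: two flat yellow levers 26 mm wide up, two steel jaws with 42 mm wide black tips down, both sides alike. Origin: on the hinge pin; z up, x the way the jaws open and the levers are squeezed, y along the pin. Starts clamped on the 5 mm wall at the bin's -x side, its coil resting on the rim, pin 6 mm above the rim, jaw tips 52 mm below the pin.
- jaw_a (a joint): Swing of each jaw (both move together), rad: 0 clamped on the bin, -0.045 shut, 0.32 at the open stop. Lever tops at 0: 47 mm over all, 36 above the pin. At the stop: levers upright and parallel, 22 mm over all, 4 to 42 above the pin; tips 37 mm apart, 49 below the pin; a 19 mm card fits to 15 mm below the pin. Squeeze takes 4 to 9 N on the levers; more only presses the stop.
- rail: The card rail as a whole (see rail_top); origin on the ledge, 120 mm below rail_top, same axes.
- clip_bin: Open red plastic bin, 130 (x) x 150 (y) x 75 mm high, 5 mm walls, loose, 0.6 kg, a layer of black track clips up to 25 mm high inside. Origin: middle of its underside, z up.
- ammeter: Bystander: brown bakelite ammeter, 88 x 88 mm, 41 mm high, glass face up. Origin: middle of its underside.
- power_pack: Bystander: aluminium power pack, 120 (x) x 170 (y) x 79 mm high, toggle switch on its -x face. Origin: middle of its underside.
- lane_piece_a: Bystander: chrome lane-change track piece, 156 (x) x 175 (y) x 9 mm, lying flat. Origin: middle of its underside.
- lane_piece_b: Bystander: the second such track piece.

How it is judged:
By the outcome, as a careful person would: the job done as asked, in the order asked, and still so for the second after the job is handed in, while the arm keeps its last pose, push and grip.
It also fails if it takes over 51 s, if anything falls off the work surface, if the arm or the gripper's body presses on something with over 40 N, if the wrist force passes 120 N, or if a joint passes its speed limit or range.

### The arm

A 6-joint arm with a two-finger parallel gripper is mounted at the origin on the work surface. World frame = base frame: x ahead of the robot, y to its left, z up, the work surface at z = 0. Lengths are in m, angles in degrees, forces in N, time in s.
With the tool pointing down it reaches from about 0.4 to 0.825 m from the base axis. Payload 7 kg.
Tool frame: the origin (TCP) lies midway between the tips of the shut fingers; the grasp point (between the pads) lies r.grip_depth behind it (r.grip_depth is the distance from the TCP to the grasp point, in m); z points along the fingers, y is the line along which they close (so a half turn about z gives the same grasp; the last joint's range is limited). The gripper opens to 88 mm and grips with 3 to 60 N. Pads are 19 mm wide; open, the fingers measure 130 mm over their backs; the gripper's body (78 mm by 193 mm) begins 47 mm behind the grasp point.
Start: joints at [-58.952, 20.546, 0.682, 0, -70.136, -16.507], TCP at [0.169, -0.653, 0.227] pointing down, gripper open.
Joint ranges: [-176.03, 176.03], [-82.01, 121.73], [-58.28, 71.71], [-173.87, 95.51], [-174.79, -0.11], [-173.66, 173.66]. Speed limits (degrees/s): [136.94, 136.94, 172.46, 180, 180, 180].

### API

Orientations are given as [roll, pitch, yaw] about the fixed x, y, z axes, in that order (R = Rz(yaw) Ry(pitch) Rx(roll)).
In Python, from plant import r, probe_bus, capture gives the robot as it stands (r), with the cameras as plain functions and the readings (probe_bus).
- The arm moves only by the tool drive_effector, called after "Emit:" as name(argument=value, ...) on one line, values as JSON. Schema: {"type":"object","properties":{"rows":{"type":"string"},"finger_gap":{"type":"number"},"grip_force":{"type":"number"},"only":{"type":"string"},"quiet":{"type":"boolean"},"lines":{"type":"string"}},"required":["rows"],"additionalProperties":false}. rows is a string of 1 to 12 rows, parted by semicolons, with the numbers parted by commas; each row has 6 numbers: dx, dy, dz in a scale on which 1.0 is 0.6 m, then a rotation vector rx, ry, rz in shares of 360 degrees (1.0 is 360 degrees); each row is the pose to reach, as a shift and turn from the pose commanded when the call began, along the tool's axes at that moment; what a row does not reach only later rows make up. A row lasts 1/12 s, in which the tool goes at most 0.0417 m and 7.16 degrees, less where a joint would pass 70% of its speed; a pose out of reach is approached as far as the arm can. finger_gap is the finger opening in m, set as the call begins (left out keeps the last). The fingers move at their own pace and stop on an object; grip_force is the grip in N (left out, the last holds). Time passes only in rows, so rows that do not move let the fingers close. The tool returns the time, the measured TCP pose, the force, the opening and the grip force at its end. only (a regular expression) keeps the lines of the reply that match it, lines (a string "A,B") keeps lines A to B, and quiet returns only ok. Input that does not fit is refused with a message, and nothing moves.
- probe_bus.get_state(): the state, without advancing time (a new reading comes with each control period).
- capture(name): name is "side" or "top"; returns a dict with "frame" (400x640x3 uint8, red, green, blue), "z_map" (400x640 float32, m along the optical axis (not along the pixel's ray), 0 where there is no reading), "fx", "fy", "cx", "cy" (pixels), "cam_to_world" (4x4, takes a point from camera to world coordinates). Camera axes: x right, y down, z forward; pixel columns grow to the right and rows downward; lengths in m; the calibration is good to about 2 mm. A picture is of the moment at which its call begins.
- r.close_job(): hands the job in; it is judged then, once.
The state is a dict: "time_s": time; "joints": joint angles; "qd": joint speeds; "joint_torque": joint torques, N m; "tcp_pos": TCP position; "eef_rot": TCP orientation; "contact_force": force on the tool from outside, world axes, zero at the start; "moment": the same for the moment, N m; "gripper_width": finger opening in m; "gripper_force": force on a finger pad.
Only numpy, scipy, OpenCV 4.12 (cv2) and the standard library are available. Lean on these libraries where they do the work, as an engineer would, in place of code of your own. Each camera call takes 0.05 s, during which the arm holds its last target. There are 200 camera calls.

## Working session

There is one attempt and no reset: what is moved stays moved. The work goes in short steps, Python scripts to look and compute and a tool call to move; the robot and the scene stay as the last step left them, time stands still between calls to the robot, and variables do not carry over. Pictures are saved under pics/ and viewed, at most 10 in all, crops included, and the job is handed in when it is done.

```bash
ls; mkdir -p pics
```

Run:
```python
from plant import r, probe_bus, capture
import cv2,numpy as np
print(probe_bus.get_state(), r.grip_depth)
for n in("side","top"):
    c=capture(n); cv2.imwrite(f"pics/{n}0.png",c["frame"][:,:,::-1]); np.savez(f"/tmp/{n}0.npz",**c)
    print(n,c["fx"],c["fy"],c["cx"],c["cy"],np.round(c["cam_to_world"],4).tolist(),(c["z_map"]>0).mean())
```

```text
pics
plant.py
{'time_s': 0.0, 'joints': array([-5.89512377e+01,  2.05911815e+01,  6.34888643e-01, -2.00472387e-02,
       -7.01359046e+01, -1.65071634e+01]), 'qd': array([ 0.01498581,  0.01228204, -0.07095415, -0.01101985, -0.14047771,
        0.06094949]), 'joint_torque': array([-1.81423053e-03, -5.82722962e+01,  2.93051845e+01,  6.99702144e+00,
        6.79300865e-03, -1.65119905e-04]), 'tcp_pos': array([ 0.16933918, -0.65291704,  0.22563425]), 'eef_rot': array([ 1.79906247e+02, -8.13003230e-03, -1.65465221e+02]), 'contact_force': array([-0.55444728,  0.30610041, -0.02426253]), 'moment': array([-0.00659216,  0.02429662, -0.01472128]), 'gripper_force': 0.0, 'gripper_width': 0.08788478468587185} 0.0188
side 361.627884415637 361.627884415637 321.5794717786681 197.30289280019088 [[-0.9945, -0.0918, 0.0497, 0.5493], [-0.1025, 0.771, -0.6286, 0.5287], [0.0194, -0.6302, -0.7762, 0.7284], [0.0, 0.0, 0.0, 1.0]] 0.99592578125
top 488.39425454225005 488.39425454225005 320.58993720752215 198.47766912513208 [[0.0824, -0.976, 0.2018, 0.3422], [-0.9966, -0.0817, 0.0119, -0.0206], [0.0049, -0.2021, -0.9794, 1.2994], [0.0, 0.0, 0.0, 1.0]] 0.99603125
```

View pics/side0.png

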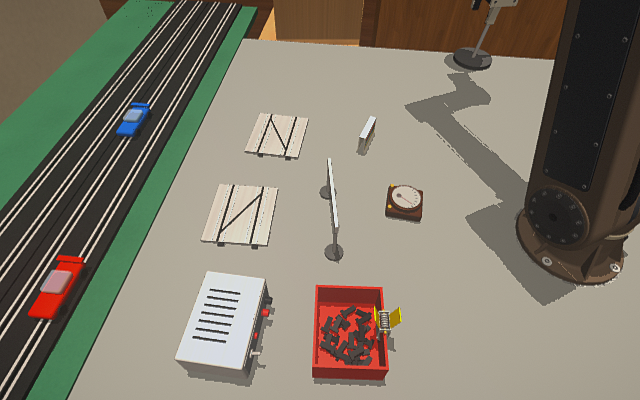

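View pics/top0.png

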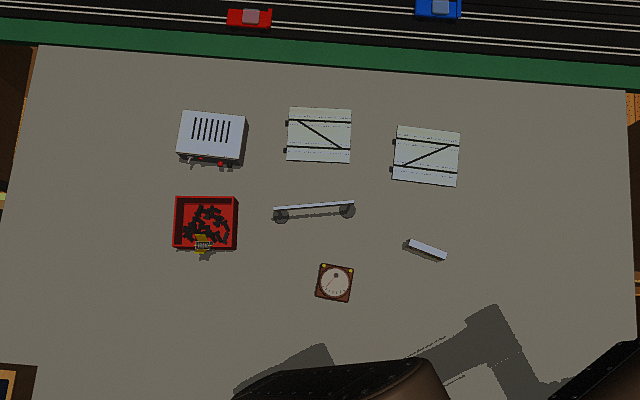

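Side view: card near (367,133), rail top from (329,160) to (336,235), clip at (388,320) on the bin's wall. Top view: card (425,249), rail (275,209)–(353,202), clip (203,243). Next I'll measure them.

Create h.py:
```python
import numpy as np,cv2
def cloud(c):
    z=np.asarray(c["z_map"],float);v,u=np.indices(z.shape)
    P=np.stack([(u-c["cx"])/c["fx"]*z,(v-c["cy"])/c["fy"]*z,z],-1)
    T=np.asarray(c["cam_to_world"]);W=P@T[:3,:3].T+T[:3,3];W[z<=0]=np.nan
    return W
def rect(P):
    (cx,cy),(w,h),a=cv2.minAreaRect((P[:,:2]*1000).astype(np.float32))
    if w<h:w,h,a=h,w,a+90
    return np.round([cx,cy,w,h,a],1)   # long-axis angle in world deg
def box(c,u0,v0,u1,v1):
    W=cloud(c)[v0:v1,u0:u1].reshape(-1,3);F=np.asarray(c["frame"])[v0:v1,u0:u1].reshape(-1,3).astype(int)
    k=~np.isnan(W[:,0]);return W[k],F[k]
```

Run:
```python
from h import *
S=np.load("/tmp/side0.npz");T=np.load("/tmp/top0.npz")
def rep(n,c,b,zlo,zhi=1,f=None):
    W,F=box(c,*b);k=(W[:,2]>zlo)&(W[:,2]<zhi)
    if f is not None:k&=f(F)
    print(n,k.sum(),rect(W[k]) if k.sum()>4 else '',"z",np.round(np.percentile(W[k,2],[2,50,98])*1000,1))
print("table",[np.round(np.nanmedian(box(c,*b)[0][:,2])*1000,2) for c,b in((T,(360,260,390,290)),(S,(300,250,320,270)))])
rep("card T",T,(395,230,455,270),.05);rep("card S",S,(350,110,385,160),.05)
rep("card T all",T,(395,230,455,270),.006);rep("card S all",S,(350,110,385,160),.006)
rep("rail T",T,(265,192,365,222),.1);rep("rail S",S,(315,150,345,262),.1)
rep("rail T115",T,(265,192,365,222),.115);rep("rail S115",S,(315,150,345,262),.115)
yel=lambda F:(F[:,0]>120)&(F[:,1]>100)&(F[:,2]<80)
rep("yel T",T,(185,225,225,262),.03,1,yel);rep("yel S",S,(370,300,410,345),.03,1,yel)
red=lambda F:(F[:,0]>90)&(F[:,1]<60)
rep("rim T",T,(165,190,245,256),.07,.085,red);rep("rim S",S,(305,280,395,385),.07,.085,red)
rep("above rim T",T,(165,190,245,262),.085);rep("above rim S",S,(305,280,405,385),.085)
rep("amm",T,(305,255,365,310),.02);rep("pack",T,(165,100,255,175),.03)
# rim of the -x wall
for c,b in((T,(165,190,245,256)),(S,(305,280,395,385))):
    W,F=box(c,*b);k=red(F)&(abs(W[:,2]-.075)<.006);P=W[k]; print(np.round(np.percentile(P,[1,50,99],axis=0)*1000,1).tolist())
```

Run:
```python
import cv2,numpy as np
a=cv2.imread("pics/side0.png");b=cv2.imread("pics/top0.png")
f=lambda m,x,y,w,h:cv2.resize(m[y:y+h,x:x+w],(400,300),interpolation=cv2.INTER_NEAREST)
cv2.imwrite("pics/crop0.png",np.vstack([np.hstack([f(a,360,295,60,45),f(a,340,110,60,45)]),np.hstack([f(b,175,220,60,45),f(b,395,230,60,45)])]))
```

```text
table [np.float64(-1.56), np.float64(-0.98)]
card T 314 [ 491.  -286.7   99.    20.3   73.4] z [51.6 58.3 63.3]
card S 177 [ 488.7 -285.9  102.3   19.5   73.2] z [51.3 59.2 61.5]
card T all 449 [ 496.1 -273.3  128.    32.6   78.6] z [ 7.  56.8 62.9]
card S all 325 [ 487.8 -285.5  102.3   22.8   72.1] z [ 6.5 55.6 61.4]
rail T 359 [568.6  10.9 198.2  11.4  99.9] z [102.3 117.2 122.8]
rail S 337 [566.9  10.9 201.2   9.3  99.7] z [101.3 118.5 120.8]
rail T115 257 [568.9  11.  198.2   9.5 100.2] z [115.2 118.2 123.1]
rail S115 268 [567.3  10.9 201.2   8.4  99.8] z [116.3 119.  120.9]
yel T 24 [448.7 277.3  47.3  39.8  26.7] z [ 80.  114.1 120.3]
yel S 251 [448.6 278.6  46.8  43.9   1.9] z [ 82.8 103.5 118.1]
rim T 353 [512.6 287.5 151.9 129.5  94.7] z [70.3 74.  78.8]
rim S 334 [510.7 288.  150.5 128.5  94.1] z [70.3 73.6 76.3]
above rim T 161 [450.6 276.8  47.   37.    4.6] z [ 85.3  98.7 119.9]
above rim S 342 [449.2 279.   47.2  35.2   5. ] z [ 85.1  97.7 118.1]
amm 1119 [388.7 -57.7  87.4  87.2 174.3] z [20.7 37.1 44.3]
pack 3276 [734.6 298.7 172.1 139.8  88.7] z [37.8 76.  81.4]
[[445.3, 209.4, 69.5], [526.0, 284.1, 73.9], [581.7, 365.7, 78.8]]
[[443.0, 210.3, 69.5], [490.3, 221.2, 73.5], [575.3, 366.7, 76.6]]
```

View pics/crop0.png

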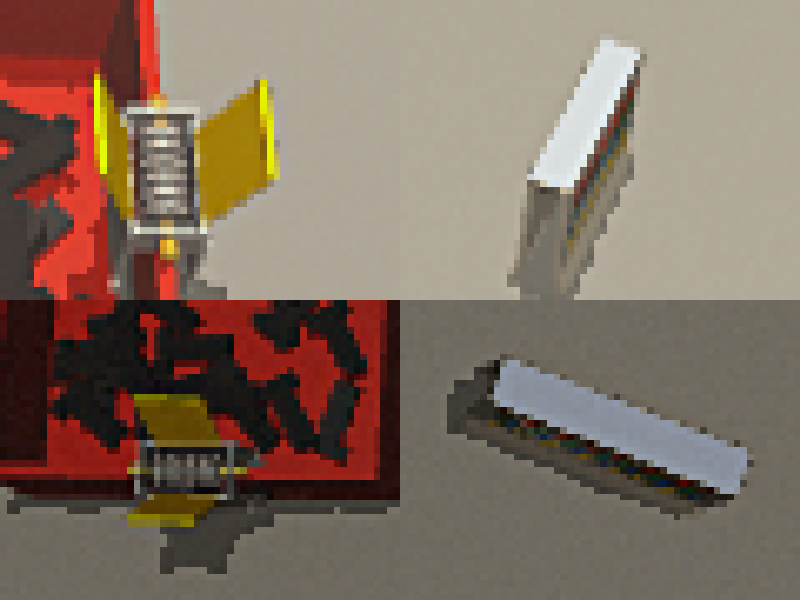

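The crops show the clip sitting on the -x wall with its levers about 47 mm apart, and the card standing freely. Both views agree on these positions (mm):

| Item | Position | Angle | Top height |
|---|---|---|---|
| Card | (490, -286) | 73.3° | 60 |
| Rail | (568, 11) | 99.9° | 120 |
| Clip | (450, 278) | 4.8° | |

Create goal.py:
```python
import sys,numpy as np
from scipy.spatial.transform import Rotation as R
from plant import r, probe_bus, capture
def goal(x,y,z,yaw):
    s=probe_bus.get_state();A=R.from_euler("xyz",s["eef_rot"],degrees=True);B=R.from_euler("xyz",[180,0,yaw],degrees=True)
    print("d",np.round(A.inv().apply(np.array([x,y,z])/1000-s["tcp_pos"]),4),"rot",np.round((A.inv()*B).as_rotvec(degrees=True),2),"t",s["time_s"])
goal(*map(float,sys.argv[1:5]))
```

```bash
python3 goal.py 490 -286 100 -106.7
```

```text
d [-0.4025  0.2746  0.1261] rot [ 8.000e-02  4.000e-02 -5.876e+01] t 0.1
```

Units first: shifts go in shares of 0.6 m and turns go in shares of 360 degrees. So -0.38 m is -0.6333, -0.352 m is -0.5867, -57 degrees is -0.1583.

Emit:
drive_effector(rows="-0.0333,0.0233,0.01,0,0,-0.0083;-0.0917,0.0617,0.0283,0,0,-0.0222;-0.15,0.1017,0.0467,0,0,-0.0361;-0.205,0.14,0.065,0,0,-0.05;-0.26,0.1783,0.0817,0,0,-0.0639;-0.315,0.215,0.0983,0,0,-0.0778;-0.37,0.2533,0.1167,0,0,-0.0917;-0.425,0.29,0.1333,0,0,-0.1056;-0.48,0.3283,0.15,0,0,-0.1194;-0.5333,0.3633,0.1667,0,0,-0.1333;-0.5867,0.4,0.1833,0,0,-0.1472;-0.6333,0.4333,0.1983,0,0,-0.1583", finger_gap=0.06, grip_force=15)

```text
time_s: 1.1
tcp_pos: [0.4731, -0.3042, 0.1069]
eef_rot: [180.0, 0.0, -108.2]
contact_force: [0.4, -1.2, -0.7]
gripper_width: 0.0602
gripper_force: 0.0
```

```bash
python3 goal.py 490 -286 26 -106.7
```

```text
d [-0.0226 -0.0104  0.0809] rot [ 0.02  0.   -1.47] t 1.1
```

To row units: -0.0226 m is -0.0377, -0.0104 m is -0.0173, -1.4 degrees is -0.0039.

Emit:
drive_effector(rows="-0.0377,-0.0173,0,0,0,-0.0039;-0.0377,-0.0173,0.0167,0,0,-0.0039;-0.0377,-0.0173,0.0167,0,0,-0.0039;-0.0377,-0.0173,0.0167,0,0,-0.0039")

```text
time_s: 1.43
tcp_pos: [0.4883, -0.2879, 0.0969]
eef_rot: [179.9, -0.0, -107.1]
contact_force: [-1.2, -0.4, 0.4]
gripper_width: 0.0597
gripper_force: 0.0
```

```bash
python3 goal.py 490 -286 26 -106.7
```

```text
d [-0.0023 -0.0012  0.0709] rot [ 0.12 -0.   -0.35] t 1.4333
```

Descend over the card and grip it.

To row units: 0.071 m is 0.1183, 0.065 m is 0.1083, -0.3 degrees is -0.0008.

Emit:
drive_effector(rows="-0.0038,-0.002,0.0417,0,0,-0.0008;-0.0038,-0.002,0.0833,0,0,-0.0008;-0.0038,-0.002,0.1083,0,0,-0.0008;-0.0038,-0.002,0.1183,0,0,-0.0008;-0.0038,-0.002,0.1183,0,0,-0.0008")

```text
time_s: 1.85
tcp_pos: [0.4894, -0.2869, 0.0256]
eef_rot: [179.9, -0.0, -106.9]
contact_force: [-0.1, 0.2, 0.2]
gripper_width: 0.0599
gripper_force: 0.0
```

Emit:
drive_effector(rows="0,0,0,0,0,0;0,0,0,0,0,0;0,0,0,0,0,0;0,0,0,0,0,0;0,0,0,0,0,0;0,0,0,0,0,0", finger_gap=0.005, grip_force=15)

```text
time_s: 2.35
tcp_pos: [0.4911, -0.2863, 0.027]
eef_rot: [-180.0, 0.0, -106.8]
contact_force: [-0.6, -0.2, -0.9]
gripper_width: 0.0251
gripper_force: 0.0
```

```bash
python3 goal.py 490 -286 150 -106.7
```

```text
d [ 0.     0.001 -0.123] rot [-0.04  0.   -0.05] t 2.35
```

Emit:
drive_effector(rows="0,0,0,0,0,0;0,0,0,0,0,0;0,0,0,0,0,0;0,0,0,0,0,0")

```text
time_s: 2.68
tcp_pos: [0.491, -0.2863, 0.0268]
eef_rot: [-180.0, -0.0, -106.7]
contact_force: [0.7, 0.8, 2.9]
gripper_width: 0.0187
gripper_force: 15.0
```

Emit:
drive_effector(rows="0,0,-0.0167,0,0,0;0,0,-0.0667,0,0,0;0,0,-0.1333,0,0,0;0,0,-0.1917,0,0,0;0,0,-0.2333,0,0,0;0,0,-0.25,0,0,0;0,0,-0.25,0,0,0;0,0,-0.25,0,0,0")

```text
time_s: 3.35
tcp_pos: [0.4906, -0.286, 0.1766]
eef_rot: [-180.0, 0.0, -106.8]
contact_force: [0.4, -0.0, -1.7]
gripper_width: 0.0188
gripper_force: 15.0
```

```bash
python3 goal.py 568 11 180 -80.1
```

Run:
```python
from plant import r, probe_bus, capture
from h import *
for n in("side","top"):
    c=capture(n);np.savez(f"/tmp/{n}1.npz",**c)
    cv2.imwrite(f"pics/{n}1.png",c["frame"][:,:,::-1])
    W=cloud(c);F=np.asarray(c["frame"]).astype(int)
    k=(W[...,2]>.085)&(W[...,2]<.2)&(np.hypot(W[...,0]-.49,W[...,1]+.286)<.08)&(F.min(-1)>110)&(np.ptp(F,-1)<50)
    P=W[k];
    if len(P)>5: print(n,len(P),rect(P),np.percentile(P[:,2]*1000,[2,50,98]))
```

```text
d [-0.3068  0.0116 -0.0032] rot [ -0.03   0.03 -26.68] t 3.35
side 43 [ 489.4 -266.7   67.6   52.5   24.4] [149.3755641  158.37585748 195.46002338]
```

View pics/side1.png

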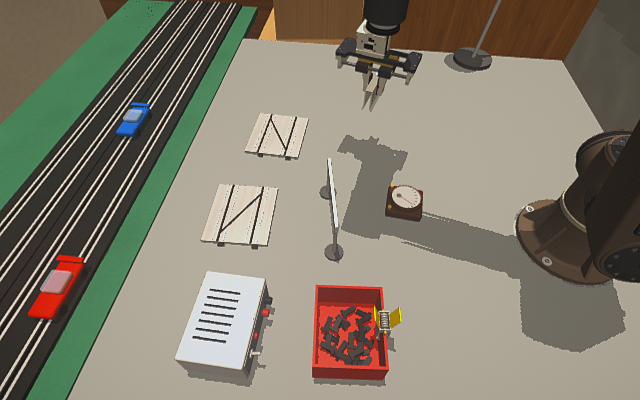

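The card is held in the gripper near (372,95) in the side view. Next I'll carry it to above the rail's middle.

To row units: -0.3068 m is -0.5113, -0.3 m is -0.5, -26.7 degrees is -0.0742.

Emit:
drive_effector(rows="-0.025,0,0,0,0,-0.0028;-0.0667,0.0017,0,0,0,-0.0111;-0.125,0.0033,0,0,0,-0.0194;-0.1833,0.0067,0,0,0,-0.0278;-0.2417,0.0083,0,0,0,-0.0361;-0.3,0.0117,0,0,0,-0.0444;-0.3583,0.0133,0,0,0,-0.0528;-0.4167,0.015,0,0,0,-0.0611;-0.4667,0.0167,0,0,0,-0.0694;-0.5,0.0183,0,0,0,-0.0722;-0.5113,0.0193,0,0,0,-0.0742;-0.5113,0.0193,0,0,0,-0.0742")

```text
time_s: 4.45
tcp_pos: [0.5677, 0.0121, 0.1748]
eef_rot: [179.8, -0.0, -79.9]
contact_force: [0.0, -0.2, -0.7]
gripper_width: 0.0191
gripper_force: 15.0
```

Emit:
drive_effector(rows="0,0,0,0,0,0;0,0,0,0,0,0;0,0,0,0,0,0")

```text
time_s: 4.7
tcp_pos: [0.5677, 0.0097, 0.1763]
eef_rot: [180.0, -0.0, -80.2]
contact_force: [-0.3, -0.4, -1.0]
gripper_width: 0.0188
gripper_force: 15.0
```

```bash
python3 goal.py 568 11 90 -80.1
```

Run:
```python
from plant import r, probe_bus, capture
from h import *
R=np.array([567.8,10.9]);a=np.radians(99.9);e=np.array([np.cos(a),np.sin(a)]);n=np.array([e[1],-e[0]])
for nm in("side","top"):
    c=capture(nm);np.savez(f"/tmp/{nm}2.npz",**c);cv2.imwrite(f"pics/{nm}2.png",c["frame"][:,:,::-1])
    W=cloud(c);d=W[...,:2]*1000-R;s=d@e;t=d@n
    for lab,zl,zh in(("rail",.1,.124),("cardlow",.14,.16),("cardhi",.16,.204),("cardtop",.204,.216)):
        k=(W[...,2]>zl)&(W[...,2]<zh)&(abs(t)<25)&(abs(s)<105)
        if k.sum()>4: print(nm,lab,k.sum(),"s",np.round(np.percentile(s[k],[1,99]),1),"t",np.round(np.percentile(t[k],[2,50,98]),1),"z",np.round(np.percentile(W[k][:,2]*1000,[2,98]),1))
a,b=[cv2.imread(f"pics/{m}2.png") for m in("side","top")]
f=lambda m,x,y,w,h:cv2.resize(m[y:y+h,x:x+w],(400,500),interpolation=cv2.INTER_NEAREST)
cv2.imwrite("pics/crop2.png",np.hstack([f(a,280,100,120,150),f(b,260,130,120,150)]))
```

```text
d [-0.0013 -0.0005  0.0863] rot [ 0.04 -0.01 -0.05] t 4.7
side rail 182 s [ -7.9 100.5] t [-4.1  0.2  3.8] z [102.4 120.8]
side cardlow 71 s [-8.5 48.5] t [-14.4   9.5  12.2] z [149.1 159.2]
side cardhi 227 s [ 4.  48.7] t [-23.9   7.3  23.9] z [162.  203.3]
side cardtop 321 s [-37.7  48.4] t [-21.8  -1.6  22.6] z [204.8 214.8]
top rail 173 s [-98.8  98.6] t [-3.6 -0.7  5.3] z [100.9 122. ]
top cardlow 19 s [-52.2  46.4] t [-13.3 -11.6  -8.8] z [147.3 159.1]
top cardhi 28 s [-51.9  47.3] t [-10.1  -9.1   6.3] z [161.9 203.7]
top cardtop 65 s [-52.   47.5] t [-9.3 -0.4  8.3] z [204.1 211.8]
```

View pics/crop2.png

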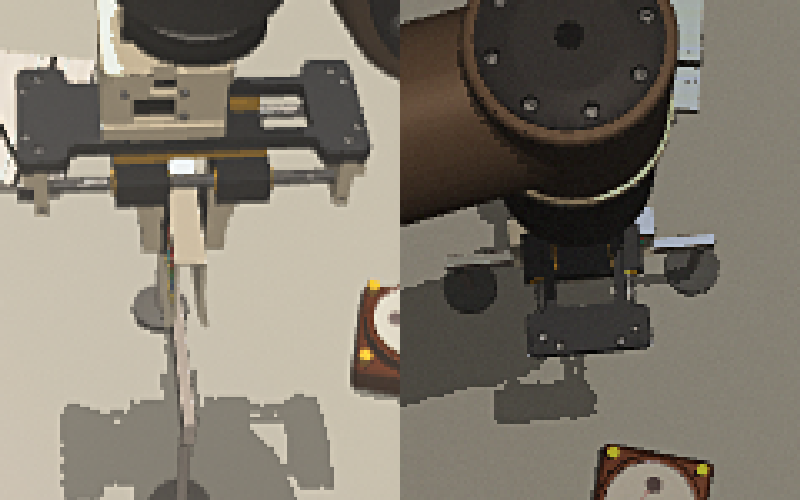

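The card is above the rail, about 2 mm short of its middle along it and less than 1 mm off across it. Now lower.

To row units: 0.06 m is 0.1, -0.002 m is -0.0033.

Emit:
drive_effector(rows="-0.0033,-0.001,0.0083,0,0,0;-0.0033,-0.001,0.025,0,0,0;-0.0033,-0.001,0.0417,0,0,0;-0.0033,-0.001,0.055,0,0,0;-0.0033,-0.001,0.0683,0,0,0;-0.0033,-0.001,0.0817,0,0,0;-0.0033,-0.001,0.0917,0,0,0;-0.0033,-0.001,0.1,0,0,0;-0.0033,-0.001,0.1,0,0,0")

```text
time_s: 5.55
tcp_pos: [0.5679, 0.0128, 0.1153]
eef_rot: [179.9, -0.0, -80.1]
contact_force: [-0.3, -0.1, -0.2]
gripper_width: 0.0189
gripper_force: 15.0
```

```bash
python3 goal.py 568 11 90 -80.1
```

```text
d [0.0018 0.0001 0.0253] rot [ 0.1  -0.01  0.04] t 5.55
```

To row units: 0.0245 m is 0.0408, 0.0235 m is 0.0392.

Emit:
drive_effector(rows="0,0,0.0133,0,0,0;0,0,0.025,0,0,0;0,0,0.0333,0,0,0;0,0,0.0392,0,0,0;0,0,0.0408,0,0,0;0,0,0.0408,0,0,0")

```text
time_s: 6.05
tcp_pos: [0.5683, 0.0129, 0.0917]
eef_rot: [180.0, -0.0, -80.1]
contact_force: [0.2, -0.1, -0.3]
gripper_width: 0.0188
gripper_force: 15.0
```

Emit:
drive_effector(rows="0,0,0,0,0,0;0,0,0,0,0,0;0,0,0,0,0,0", finger_gap=0.06)

```text
time_s: 6.3
tcp_pos: [0.5688, 0.013, 0.0925]
eef_rot: [-180.0, 0.0, -80.1]
contact_force: [0.4, 0.1, -0.2]
gripper_width: 0.0333
gripper_force: 0.0
```

Emit:
drive_effector(rows="0,0,0,0,0,0;0,0,0,0,0,0;0,0,-0.0167,0,0,0;0,0,-0.0667,0,0,0;0,0,-0.1167,0,0,0;0,0,-0.1667,0,0,0;0,0,-0.2,0,0,0;0,0,-0.2,0,0,0", finger_gap=0.075)

```text
time_s: 6.97
tcp_pos: [0.571, 0.0132, 0.2182]
eef_rot: [-179.5, 0.0, -80.0]
contact_force: [0.7, -0.2, -0.4]
gripper_width: 0.0746
gripper_force: 0.0
```

```bash
python3 goal.py 450 278 200 -85.2
```

```text
d [-0.2818  0.0734  0.0176] rot [-0.5   0.02  5.19] t 6.9667
```

To row units: -0.2818 m is -0.4697, -0.275 m is -0.4583, 5.2 degrees is 0.0144.

Emit:
drive_effector(rows="-0.025,0.0067,0.0017,0,0,0.0014;-0.075,0.02,0.0033,0,0,0.0028;-0.1417,0.0367,0.0083,0,0,0.0056;-0.2,0.0517,0.0117,0,0,0.0083;-0.2583,0.0667,0.0167,0,0,0.0111;-0.3167,0.0833,0.02,0,0,0.0139;-0.375,0.0983,0.0233,0,0,0.0144;-0.425,0.1117,0.0267,0,0,0.0144;-0.4583,0.12,0.0293,0,0,0.0144;-0.4697,0.1223,0.0293,0,0,0.0144;-0.4697,0.1223,0.0293,0,0,0.0144")

```text
time_s: 7.88
tcp_pos: [0.4469, 0.2791, 0.1947]
eef_rot: [-180.0, 0.0, -85.1]
contact_force: [-0.1, 0.4, 0.4]
gripper_width: 0.0752
gripper_force: 0.0
```

Emit:
drive_effector(rows="0,0,0,0,0,0;0,0,0,0,0,0;0,0,0,0,0,0")

```text
time_s: 8.13
tcp_pos: [0.4479, 0.2768, 0.1946]
eef_rot: [-180.0, -0.0, -85.3]
contact_force: [0.3, -0.4, 0.2]
gripper_width: 0.075
gripper_force: 0.0
```

```bash
python3 goal.py 450 278 86 -85.2
```

Create meas.py:
```python
import sys
from plant import r, probe_bus, capture
from h import *
R=np.array([567.8,10.9]);a=np.radians(99.9);e=np.array([np.cos(a),np.sin(a)]);n=np.array([e[1],-e[0]])
tag=sys.argv[1];crops=[]
for nm in("side","top"):
    c=capture(nm);np.savez(f"/tmp/{nm}{tag}.npz",**c);m=c["frame"][:,:,::-1]
    W=cloud(c);d=W[...,:2]*1000-R;s=d@e;t=d@n
    for lab,zl,zh in(("rail",.105,.124),("cardlow",.055,.072),("cardmid",.075,.11),("cardtop",.118,.13)):
        k=(W[...,2]>zl)&(W[...,2]<zh)&(abs(t)<25)&((abs(s)<60) if lab!="rail" else (abs(s)>56)&(abs(s)<105))
        if k.sum()>4: print(nm,lab,k.sum(),"s",np.round(np.percentile(s[k],[1,99]),1),"t",np.round(np.percentile(t[k],[2,50,98]),1),"z",np.round(np.percentile(W[k][:,2]*1000,[2,98]),1),rect(W[k]))
    x,y=((280,130) if nm=="side" else (260,150))
    crops.append(cv2.resize(m[y:y+150,x:x+120],(400,500),interpolation=cv2.INTER_NEAREST))
cv2.imwrite(f"pics/crop{tag}.png",np.hstack(crops))
```

```bash
python3 meas.py 3
```

```text
d [-0.0011 -0.0021  0.1086] rot [-0.   -0.   -0.14] t 8.1333
side rail 146 s [-99.2  99.6] t [-4.3  0.1  3.8] z [106.5 121.2] [566.8  10.7 199.5   9.5  99.7]
side cardlow 78 s [-46.8  51.5] t [-12.8  11.   13.1] z [62.1 71.8] [567.1  12.3 100.3  27.2 100. ]
side cardmid 85 s [-47.   52.5] t [-9.5  9.2  9.8] z [ 77.8 109.8] [575.6  14.9 103.4  18.4 110.6]
side cardtop 323 s [-54.2  56.8] t [-9.3 -0.1  9. ] z [118.8 124.1] [567.3  11.7 116.3  19.1  99.7]
top rail 150 s [-99.   97.9] t [-3.7 -0.1  5.2] z [106.9 122.7] [568.8  10.8 198.2  10.7 100.1]
top cardlow 86 s [-47.4  50.2] t [-12.2 -10.1  -7.6] z [61.  71.5] [557.8  10.6  98.3   5.1 100.2]
top cardmid 107 s [-56.9  55.2] t [-9.3 -8.4 -2.7] z [ 76.9 109.5] [562.1   9.1 117.3   7.   99.8]
top cardtop 308 s [-53.8  56.3] t [-8.3  0.5 10.5] z [118.2 125.9] [568.8  11.  118.8  19.7  99.9]
```

View pics/crop3.png

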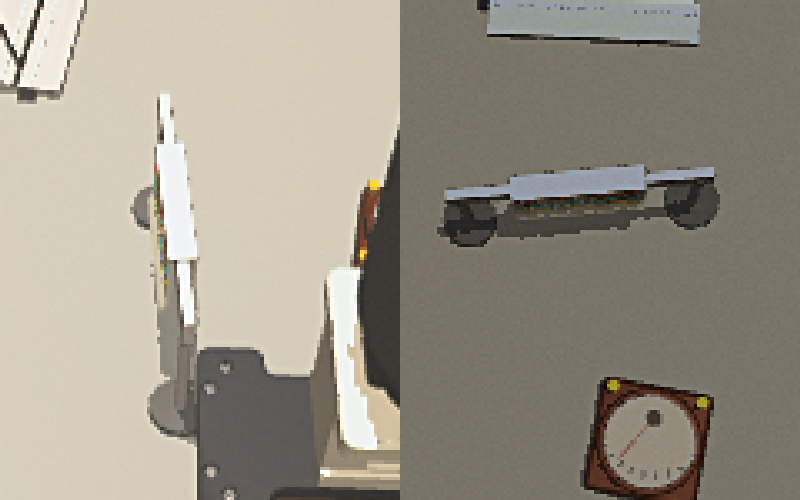

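The card hangs astride the rail, level, with its middle at about (568,13) mm. Now down to the clip.

To row units: 0.1056 m is 0.176, 0.103 m is 0.1717.

Emit:
drive_effector(rows="-0.0018,-0.0035,0.0167,0,0,0;-0.0018,-0.0035,0.0583,0,0,0;-0.0018,-0.0035,0.1,0,0,0;-0.0018,-0.0035,0.1333,0,0,0;-0.0018,-0.0035,0.1583,0,0,0;-0.0018,-0.0035,0.1717,0,0,0;-0.0018,-0.0035,0.176,0,0,0;-0.0018,-0.0035,0.176,0,0,0")

```text
time_s: 8.9
tcp_pos: [0.4495, 0.2787, 0.0883]
eef_rot: [180.0, -0.1, -85.3]
contact_force: [0.3, -0.8, 0.2]
gripper_width: 0.0752
gripper_force: 0.0
```

Emit:
drive_effector(rows="0,0,0,0,0,0;0,0,0,0,0,0")

```text
time_s: 9.07
tcp_pos: [0.45, 0.2796, 0.0898]
eef_rot: [-179.9, 0.1, -85.3]
contact_force: [0.3, -0.1, 0.0]
gripper_width: 0.0747
gripper_force: 0.0
```

```bash
python3 goal.py 450 278 89 -85.2
```

```text
d [0.0016 0.0002 0.0008] rot [-0.07  0.07 -0.05] t 9.0667
```

To row units: 0.001 m is 0.0017.

Emit:
drive_effector(rows="0.0017,0,0,0,0,0;0.0017,0,0,0,0,0;0.0017,0,0,0,0,0;0.0017,0,0,0,0,0;0.0017,0,0,0,0,0;0.0017,0,0,0,0,0;0.0017,0,0,0,0,0;0.0017,0,0,0,0,0;0.0017,0,0,0,0,0;0.0017,0,0,0,0,0;0.0017,0,0,0,0,0;0.0017,0,0,0,0,0", finger_gap=0.01, grip_force=20)

```text
time_s: 10.07
tcp_pos: [0.4506, 0.2792, 0.0911]
eef_rot: [-179.8, 0.1, -85.2]
contact_force: [-4.3, -0.8, 17.9]
gripper_width: 0.0215
gripper_force: 20.0
```

Emit:
drive_effector(rows="0,0,0,0,0,0;0,0,0,0,0,0;0,0,0,0,0,0;0,0,0,0,0,0")

```text
time_s: 10.4
tcp_pos: [0.4506, 0.2792, 0.0911]
eef_rot: [-179.8, 0.1, -85.2]
contact_force: [-4.2, -0.7, 17.0]
gripper_width: 0.022
gripper_force: 20.0
```

Open stop reached (22 mm). The steady upward load is the levers rising while the coil sits on the rim. Now lift straight up.

To row units: -0.12 m is -0.2, -0.115 m is -0.1917.

Emit:
drive_effector(rows="0,0,-0.005,0,0,0;0,0,-0.0133,0,0,0;0,0,-0.025,0,0,0;0,0,-0.0417,0,0,0;0,0,-0.0667,0,0,0;0,0,-0.1,0,0,0;0,0,-0.1333,0,0,0;0,0,-0.1667,0,0,0;0,0,-0.1917,0,0,0;0,0,-0.2,0,0,0;0,0,-0.2,0,0,0;0,0,-0.2,0,0,0")

```text
time_s: 11.4
tcp_pos: [0.4493, 0.2779, 0.2085]
eef_rot: [180.0, 0.0, -85.3]
contact_force: [-0.4, 0.3, -2.1]
gripper_width: 0.0215
gripper_force: 20.0
```

Create clip.py:
```python
import sys
from plant import r, probe_bus, capture
from h import *
tag=sys.argv[1];s0=probe_bus.get_state();p=s0["tcp_pos"]*1000;yaw=np.radians(s0["eef_rot"][2])
tx=np.array([np.cos(yaw),np.sin(yaw)]);ty=np.array([np.sin(yaw),-np.cos(yaw)]);crops=[]
print("tcp",np.round(p,1),s0["eef_rot"].round(2),s0["gripper_width"],s0["contact_force"].round(1))
for nm in("side","top"):
    c=capture(nm);np.savez(f"/tmp/{nm}{tag}.npz",**c);m=c["frame"][:,:,::-1];T=c["cam_to_world"]
    W=cloud(c);d=W[...,:2]*1000-p[:2];a=d@tx;b=d@ty;z=W[...,2]*1000-p[2]
    for lo,hi in((-65,-52),(-52,-44),(-44,-30),(-30,-18),(-18,-6),(-6,6)):
        k=(z>lo)&(z<hi)&(abs(a)<35)&(abs(b)<40)
        if k.sum()>3: print(nm,lo,hi,k.sum(),"toolx",np.round(np.percentile(a[k],[1,50,99]),1),"tooly",np.round(np.percentile(b[k],[1,50,99]),1),"zmin",z[k].min().round(1))
    q=T[:3,:3].T@(s0["tcp_pos"]-T[:3,3]);u=int(c["fx"]*q[0]/q[2]+c["cx"]);v=int(c["fy"]*q[1]/q[2]+c["cy"]);print(nm,"tcp px",u,v)
    u=min(max(u,40),599);v=min(max(v,50),349)
    crops.append(cv2.resize(m[v-50:v+50,u-40:u+40],(400,500),interpolation=cv2.INTER_NEAREST))
cv2.imwrite(f"pics/crop{tag}.png",np.hstack(crops))
```

```bash
python3 clip.py 4
```

Run:
```python
import sys;sys.argv=['',0,0,0,0]
```

```bash
python3 goal.py 568 13 230 -80.1
```

```text
tcp [449.3 277.9 208.5] [ 1.7997e+02  1.0000e-02 -8.5270e+01] 0.021492021066443972 [-0.4  0.3 -2.1]
side -65 -52 50 toolx [-20.2  -5.2  16.2] tooly [-21.2 -20.   21. ] zmin -58.6
side -52 -44 67 toolx [-20.5  -9.   19.9] tooly [-19.5  17.2  20.8] zmin -52.0
side -44 -30 64 toolx [-19.4 -10.8   8.4] tooly [-19.2 -17.8  21.5] zmin -44.0
side -30 -18 65 toolx [-17.3 -10.1   0.6] tooly [-16.9 -14.   19. ] zmin -29.9
side -18 -6 116 toolx [-21.2 -15.   -1.5] tooly [-12.4  -1.9  12.1] zmin -17.7
side -6 6 93 toolx [-17.2 -11.2   3.4] tooly [-25.3   3.8  25.8] zmin -5.9
side tcp px 396 290
top -65 -52 17 toolx [ 8.3 18.1 22.9] tooly [-22.6  20.8  22.8] zmin -62.0
top -52 -44 10 toolx [13.8 19.9 23. ] tooly [-18.9 -16.5  18.8] zmin -51.9
top -44 -30 18 toolx [ 6.4 17.7 21.9] tooly [-19.4 -16.9  20.3] zmin -42.1
top -30 -18 10 toolx [ 8.6 17.1 19.5] tooly [-15.7 -13.8  17. ] zmin -27.0
top -18 -6 32 toolx [-0.8 17.6 23.3] tooly [-11.9  -0.9  12.5] zmin -17.7
top -6 6 14 toolx [-0.2 13.5 19.7] tooly [-10.4  -3.6   3.2] zmin -6.0
top tcp px 189 239
d [ 0.2735 -0.0967 -0.0221] rot [ 0.09 -0.07 -5.17] t 11.5
```

View pics/crop4.png

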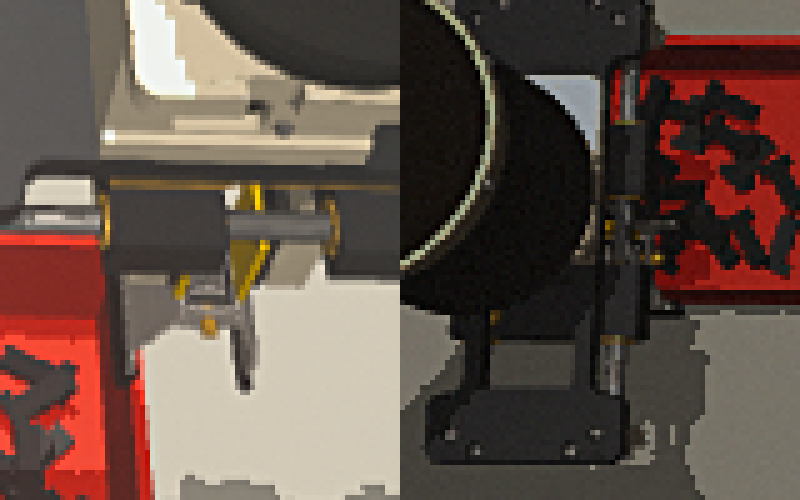

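The clip is held wide open, with its jaws symmetric about the tool (±21 mm) and tips about 59 mm below the TCP. That puts the pin about 10 mm below the TCP. Next I'll carry it to above the card.

To row units: 0.2735 m is 0.4558, 0.27 m is 0.45, -5.2 degrees is -0.0144.

Emit:
drive_effector(rows="0.02,-0.0067,-0.005,0,0,0;0.0667,-0.0233,-0.01,0,0,-0.0028;0.125,-0.0433,-0.0167,0,0,-0.0056;0.1833,-0.065,-0.025,0,0,-0.0083;0.2417,-0.085,-0.03,0,0,-0.0111;0.3,-0.1067,-0.0367,0,0,-0.0139;0.3533,-0.125,-0.0367,0,0,-0.0144;0.4,-0.1417,-0.0367,0,0,-0.0144;0.4333,-0.1533,-0.0367,0,0,-0.0144;0.45,-0.1592,-0.0367,0,0,-0.0144;0.4558,-0.1612,-0.0367,0,0,-0.0144;0.4558,-0.1612,-0.0367,0,0,-0.0144")

```text
time_s: 12.5
tcp_pos: [0.5683, 0.0127, 0.2301]
eef_rot: [179.9, -0.0, -80.1]
contact_force: [0.8, 0.9, -0.3]
gripper_width: 0.0213
gripper_force: 20.0
```

Emit:
drive_effector(rows="0,0,0,0,0,0;0,0,0,0,0,0;0,0,0,0,0,0;0,0,0,0,0,0")

```text
time_s: 12.83
tcp_pos: [0.5684, 0.0144, 0.231]
eef_rot: [-180.0, 0.0, -80.0]
contact_force: [0.2, 0.1, -1.3]
gripper_width: 0.022
gripper_force: 20.0
```

```bash
python3 clip.py 5; python3 meas.py 6; python3 goal.py 568 13 200 -80.1
```

```text
tcp [568.4  14.4 231. ] [-1.7998e+02  1.0000e-02 -7.9980e+01] 0.02196029058679702 [ 0.2  0.1 -1.3]
side -65 -52 34 toolx [-21.2  -9.4  19.4] tooly [-21.3 -19.6  21.9] zmin -59.8
side -52 -44 34 toolx [-20.5 -11.   19.3] tooly [-19.3  17.5  21.1] zmin -52.0
side -44 -30 43 toolx [-20.2  -7.2  19.1] tooly [-19.3 -17.6  21.4] zmin -43.4
side -30 -18 54 toolx [-18.2  -4.8  14.7] tooly [-16.8 -13.8  19.1] zmin -29.9
side -18 -6 118 toolx [-22.1 -10.9  17. ] tooly [-12.5  -0.1  14.4] zmin -17.6
side -6 6 93 toolx [-17.5 -10.2  17. ] tooly [-24.2   2.5  24.6] zmin -5.9
side tcp px 333 154
top tcp px 310 195
side rail 112 s [-68.1 100.2] t [-4.   0.4  3.9] z [105.9 120.8] [565.3  25.3 171.5   8.3 100.1]
side cardlow 80 s [-47.8  51.1] t [-12.9  11.1  13.2] z [61.6 71.4] [568.3  13.  100.1  26.7 101.3]
side cardmid 78 s [-40.4  52.2] t [-9.6  9.3  9.8] z [ 76.3 109.4] [575.3  18.   98.6  18.5 111.1]
side cardtop 323 s [-53.7  56.7] t [-9.3 -0.1  8.8] z [119.1 123.9] [567.7  10.6 118.4  18.9  99.9]
top rail 153 s [-99.   98.6] t [-3.6 -0.5  5.2] z [106.3 122.1] [568.7  10.9 198.1  10.9 100.4]
top cardlow 58 s [-47.4  50.3] t [-12.6 -10.3  -7.8] z [59.2 71.7] [557.4  10.6  98.1   5.3  99.6]
top cardmid 64 s [-57.8  56.3] t [-9.4 -8.4 -2.9] z [ 75.8 108.9] [561.9   9.  117.2   7.2  99.5]
top cardtop 39 s [-59.6  59.1] t [-7.2  1.8 10.3] z [118.2 124.6] [569.2  10.9 118.9  17.8 100.6]
d [0.0008 0.0007 0.031 ] rot [-0.01  0.    0.08] t 13.0333
```

To row units: 0.038 m is 0.0633, 0.0009 m is 0.0015.

Emit:
drive_effector(rows="0.0013,0.0015,0.0133,0,0,0;0.0013,0.0015,0.0333,0,0,0;0.0013,0.0015,0.0533,0,0,0;0.0013,0.0015,0.0633,0,0,0;0.0013,0.0015,0.0633,0,0,0;0.0013,0.0015,0.0633,0,0,0;0.0013,0.0015,0.0633,0,0,0")

```text
time_s: 13.62
tcp_pos: [0.5682, 0.0125, 0.1934]
eef_rot: [-180.0, -0.0, -80.1]
contact_force: [-0.5, 1.0, -1.3]
gripper_width: 0.0216
gripper_force: 20.0
```

```bash
python3 clip.py 7|grep -v " -6 6"; python3 goal.py 568 13 155 -80.1
```

```text
tcp [568.2  12.5 193.4] [-1.7996e+02 -1.0000e-02 -8.0050e+01] 0.021590903576400297 [-0.5  1.  -1.3]
side -65 -52 31 toolx [-21.6 -13.2  18.3] tooly [-21.2 -19.8  21.9] zmin -59.5
side -52 -44 29 toolx [-21.2 -12.8  16.9] tooly [-19.2  17.4  20.5] zmin -51.9
side -44 -30 45 toolx [-20.6 -10.6  20.1] tooly [-19.2 -17.2  21.3] zmin -43.7
side -30 -18 51 toolx [-18.2  -5.3  11.9] tooly [-17.1 -13.2  18.9] zmin -29.3
side -18 -6 106 toolx [-20.3 -11.6  17.6] tooly [-12.    0.4  14. ] zmin -16.7
side tcp px 333 166
top tcp px 312 198
d [-0.0004  0.0002  0.0385] rot [-0.06  0.    0.05] t 13.7167
```

View pics/crop7.png

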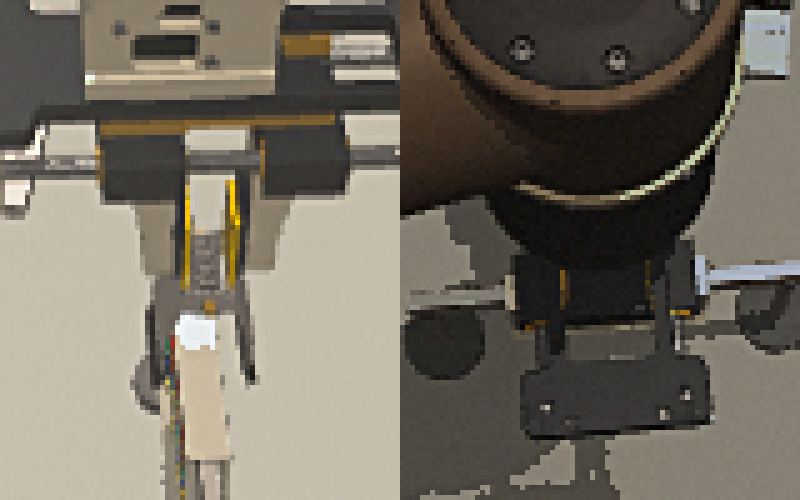

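The side crop shows the open jaws straddling the line of the card, with the clip about 0.4 mm off. Lower with that correction.

To row units: 0.0385 m is 0.0642, -0.0004 m is -0.0007.

Emit:
drive_effector(rows="-0.0007,0.0007,0.01,0,0,0;-0.0007,0.0007,0.0217,0,0,0;-0.0007,0.0007,0.0333,0,0,0;-0.0007,0.0007,0.0433,0,0,0;-0.0007,0.0007,0.0517,0,0,0;-0.0007,0.0007,0.0583,0,0,0;-0.0007,0.0007,0.0625,0,0,0;-0.0007,0.0007,0.0642,0,0,0;-0.0007,0.0007,0.0642,0,0,0;-0.0007,0.0007,0.0642,0,0,0;-0.0007,0.0007,0.0642,0,0,0")

```text
time_s: 14.63
tcp_pos: [0.5676, 0.0129, 0.1547]
eef_rot: [-180.0, 0.0, -80.1]
contact_force: [0.3, -0.1, -1.3]
gripper_width: 0.0217
gripper_force: 20.0
```

Emit:
drive_effector(rows="0,0,0,0,0,0;0,0,0,0,0,0;0,0,0,0,0,0")

```text
time_s: 14.88
tcp_pos: [0.5674, 0.0129, 0.1545]
eef_rot: [-180.0, 0.0, -80.1]
contact_force: [-0.3, 0.1, -0.5]
gripper_width: 0.0217
gripper_force: 20.0
```

```bash
python3 clip.py 8|grep -v " -6 6"; python3 meas.py 9 | grep side; python3 goal.py 568 13 155 -80.1
```

```text
tcp [567.4  12.9 154.5] [-179.98    0.    -80.06] 0.021722594477955062 [-0.3  0.1 -0.5]
side -65 -52 36 toolx [-21.  -15.2  18.3] tooly [-21.1 -18.9  23. ] zmin -64.5
side -52 -44 32 toolx [-20.8 -13.2  16.9] tooly [-19.2   3.8  20.8] zmin -52.0
side -44 -30 139 toolx [-34.2 -17.   16.9] tooly [-19.   -2.4  21.2] zmin -43.4
side -30 -18 45 toolx [-18.1  -7.   11.1] tooly [-16.9 -13.1  18.8] zmin -29.7
side -18 -6 95 toolx [-21.3 -12.2  17.2] tooly [-12.1   0.7  14.1] zmin -17.9
side tcp px 332 179
top tcp px 312 202
side rail 108 s [-97.8 100.4] t [-4.  -0.4  3.9] z [106.6 120.8] [567.1  11.2 200.8   8.1  99.5]
side cardlow 58 s [-21.6  51.4] t [-12.9  10.7  13.1] z [62.9 71.5] [564.8  24.2  76.   27.3  99.4]
side cardmid 112 s [-16.6  51.7] t [-21.4   9.3  21. ] z [ 79.5 109.3] [563.5  27.3  71.7  45.   99.7]
side cardtop 217 s [-48.3  57.6] t [-20.3   0.4  18.5] z [118.3 128.8] [566.6  12.4 116.3  40.2 100.2]
d [-0.     -0.0006 -0.0006] rot [-0.   -0.    0.04] t 15.0833
```

View pics/crop8.png

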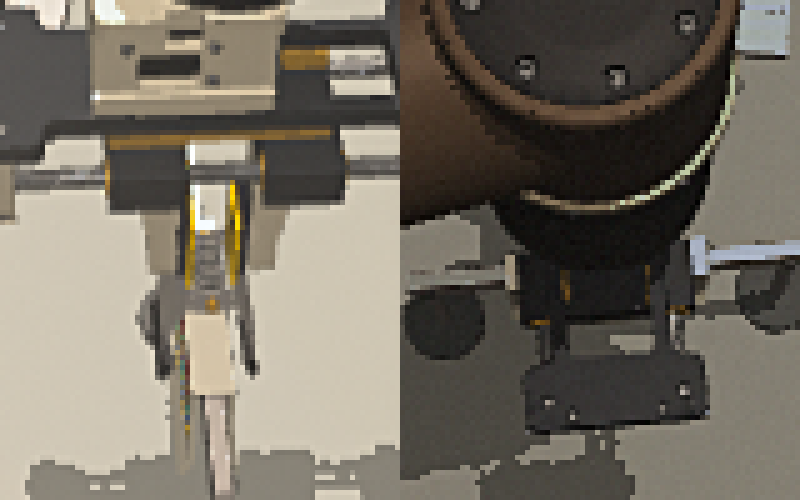

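The jaws are centred on the card (jaw span -21.4 to 21.0, card centre near -0.2), about 27 mm down each side, with no contact force. A quick check that the bystanders haven't moved, then hand in.

Run:
```python
from plant import r, probe_bus, capture
from h import *
S=np.load("/tmp/side9.npz")
W,F=box(S,305,280,395,385);k=(W[:,2]>.07)&(W[:,2]<.085)&(F[:,0]>90)&(F[:,1]<60)
print("bin",rect(W[k]),"before [510.7 288 .. 94.1]")
A=np.load("/tmp/side0.npz")["frame"].astype(int);B=S["frame"].astype(int)
for n,(u0,v0,u1,v1) in dict(pack=(178,270,270,375),amm=(385,180,425,222),a=(200,183,280,248),b=(245,110,310,160)).items(): print(n,np.median(abs(A-B)[v0:v1,u0:u1].max(-1)),(abs(A-B)[v0:v1,u0:u1].max(-1)>40).mean())
print(r.close_job())
```

```text
bin [509.4 287.7 152.1 127.   93.7] before [510.7 288 .. 94.1]
pack 21.0 0.00010351966873706004
amm 29.0 0.0
a 31.0 0.0
b 31.0 0.19046153846153846
the job is handed in; nothing more can be done
None
```

The card hangs astride the rail about 2 mm from its middle, and the clip is held wide open over the middle of its top edge, jaws about 27 mm down each side and clear; job handed in at about 15 s, bin within about 1 mm of its start, power pack, ammeter and one track piece unchanged in the side view, and the other differed over about 19% of its crop, which I didn't look into, though the arm never went near it.

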